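# Clamp the pack of cards in the jig

### The arm

A 6-joint arm with a two-finger parallel gripper is mounted at the origin on the work surface; the furniture and walls round the work are solid. World frame = base frame: x ahead of the robot, y to its left, z up, the work surface at z = 0. Lengths are in m, angles in degrees, forces in N, time in s.
With the tool pointing down it reaches from about 0.3 to 0.75 m from the base axis. Payload 8.5 kg.
Tool frame: the origin (TCP) lies at the centre of the arm's flange, where the gripper is bolted on; the fingertips stand 173 mm ahead of it and the grasp point (between the pads) lies env.pinch_z ahead of it (env.pinch_z is the distance from the TCP to the grasp point, in m); z points along the fingers, y is the line along which they close (so a half turn about z gives the same grasp; the last joint's range is limited). The gripper opens to 85 mm and grips with 20 to 120 N. Pads are 22 mm wide; open, the fingers measure 114 mm over their backs; the gripper's body (76 mm by 85 mm) begins 54 mm behind the grasp point. The pads swing forward as they close: fully open they stand 13 mm farther back than shut.
Start: joints at [52.294, 21.807, 74.336, -0, 83.858, -12.336], TCP at [0.236, 0.497, 0.405] pointing down, gripper open.
Joint ranges: [-178.18, 178.18], [-50.72, 133.34], [12.68, 142.11], [-81.47, 261.47], [9.98, 163.14], [-165.26, 165.26]. Speed limits (degrees/s): [136.94, 136.94, 180, 180, 180, 180].

### API

Orientations are given as a 3x3 rotation matrix whose columns are the frame's x, y, z axes.
In Python, from rig import env, get_image, job, spotter gives the robot as it stands. The module is installed in compiled form; this text tells all that it offers.
- The arm moves only by the shell command python3 -m creep 'ROWS' [FORCE]. ROWS is text: rows parted by semicolons, each of 7 numbers parted by spaces: the turn, a rotation vector about the tool's x, y, z in units of 8 degrees (1.0 is 8 degrees), then the shift along the tool's x, y, z in units of 30 mm (1.0 is 30 mm), then the finger opening in mm, from 0 to 85.4. A call has 1 to 12 rows; each row is the pose to reach, as a shift and turn from the pose commanded when the call began, along the tool's axes at that moment; what a row does not reach only later rows make up. A row lasts 1/10 s, in which the tool goes at most 50 mm and 8.59 degrees, less where a joint would pass 70% of its speed; a pose out of reach is approached as far as the arm can. A call with a gripper value outside its range is refused whole. The fingers move at their own pace and stop on an object; FORCE is the grip in N (left out, the last holds). Time passes only in rows, so rows that repeat a pose let the fingers close. It gives the time, the measured TCP pose, the force, the opening and the grip force at its end, in the units of the state.
- env.observe(): the state, without advancing time (a new reading comes with each control period).
- get_image(name): name is "scene" or "top" or "wrist"; returns a dict with "image" (384x512x3 uint8, blue, green, red), "depth" (384x512 float32, m along the optical axis (not along the pixel's ray), 0 where there is no reading), "intrinsics" (3x3 intrinsics, pixels), "D" ([k1, k2, p1, p2, k3] as OpenCV has them; the pictures are not rectified), "view" (4x4, takes a point from world to camera coordinates). Camera axes: x right, y up, looking along -z (the intrinsics and any distortion apply to the point x, -y, -z); pixel columns grow to the right and rows downward; lengths in m; the calibration is good to about 2 mm. A picture is of the moment at which its call begins.
- job.close_job(): hands the job in; it is judged then, once.
Trained networks look in a picture, given as the dict that the camera call returned (one of the last four; its "shot" number tells which), for a name from the list of things; names that differ only in an ending like _2 or _b are one class to them, and where a whole thing is asked for, a point or a joint stands for the part that bears it (a point fixed in the world has none). Each returns a list of dicts, best first, with "p" (0 to 1); they miss things now and then, are a little off and sometimes report something else, mostly with a low value. They report only what shows in the picture. A call takes as long as a camera call. They do not tell look-alikes from the thing itself.
- spotter.boxes_of(label, picture): "xy" ([column, row] in pixels, amid what is visible of it).
The state is a dict: "time_s": time; "q": joint angles; "qvel": joint speeds; "joint_efforts": joint torques, N m; "position": TCP position; "tool_rot": TCP orientation; "ft_force": force on the tool from outside, world axes, zero at the start; "wrist_torque": the same for the moment, N m; "grip_width": finger opening in m; "gripper_force": force on a finger pad.
Only numpy, scipy, OpenCV 4.12 (cv2) and the standard library are available. Lean on these libraries where they do the work, as an engineer would, in place of code of your own. Each camera call takes 0.05 s, during which the arm holds its last target. There are 200 camera calls.

### The job

Clamp the pack of cards that lies in the jig: with the side of a finger, push the blue clamp strap round over the cards until it rests against its stop post, and only then push the red cam lever all the way down with the fingertips so that the strap's foot holds the cards tight. Do not pick anything up, do not push on the cards themselves or shift them in the jig, leave the things around alone, and finish with the hand clear.

Things in the scene. Friction and masses are not known exactly. Their poses are not given: they have to be found in the camera images.
- clamp_jig: fixed plywood base board of the clamp jig, 130 mm (its x) by 195 mm (its y) by 12 mm thick, lying on the table. Origin on its underside, z up. Three low aluminium fences (tops 24 mm above the table) hold the cards. The pivot post stands at x = +8, y = +70 mm; the steel stop post (12 mm across, top 74 mm above the table) at x = +25, y = -77 mm
- pivot (a point): the strap's upright pivot axis, at half the height of the strap, 64 mm above the table. Axes as the jig's
- strap (a joint): swing of the clamp strap about the pivot axis, rad: 0 = closed, against its stop post, pointing along the jig's -y over the cards; it grows as the strap swings out towards the jig's -x, so that at angle q it points along (-sin q, -cos q) of the jig. Starts open at 0.8 to 1.2. Moves stiffly (about 0.08 N m) and stays where it is left; at 0 it stops hard
- strap_side (a point): point in the middle of the blue clamp strap, 85 mm out from the pivot axis. The strap is a flat bar 22 mm wide that reaches from the pivot to 155 mm out, its underside 57 mm and its top 71 mm above the table (18 mm nut and bolt on top at 100 mm out, to 85 mm above the table); clear space of 13 mm between its underside and the cards. Under it, 100 mm out, hangs the sprung foot
- foot: round black rubber foot, 22 mm across, under the strap 100 mm from the pivot axis; origin at the centre of its underside, 2 to 3 mm above the cards while the lever is up. The lever draws strap and foot down 6 mm, the foot then presses on the cards with about 8 N
- lever (a joint): cam lever above the pivot, rad: 0 = raised, 65 degrees above level (starts at 0 to 0.15); 1.134 = pressed fully down, level, where it stops hard. It turns with the strap and always leans away from it: with the strap closed it points along the jig's +y, and falls that way. Its hinge is level, 88 mm above the table on the pivot axis. It takes about 0.2 to 0.3 N m and stays where it is left
- lever_end (a point): centre of the upper face of the red end of the lever, 80 mm from its hinge and 7 mm above the lever's centre line; the red grip is 24 mm wide, 42 mm long, 10 mm thick and ends 88 mm from the hinge
- cards_mid (a point): centre of the thick banded pack of trimmed cards in the jig, 86 mm along the jig's x, 56 mm along its y, 32 mm high, loose on the board (top 44 mm above the table), below the closed strap's foot
- nest (a point): middle of the nest in the jig: where the centre of the pack belongs
- card_pack: thinner banded pack of trimmed cards, 56x86x23 mm; bystander, origin at the centre of its underside
- note_pad: yellow note pad, 76x76x16 mm; bystander, origin at the centre of its underside
- marker: marker with blue cap, 135 mm long, lying; bystander, origin at the centre of its underside
- glue_stick: standing glue stick, 24 mm across, 86 mm tall; bystander, origin at the centre of its underside
- weight: cream weight with a knob, 29 mm across, 46 mm tall; bystander, origin at the centre of its underside
- jog_block: knocking block, black rubber face, 51x110x50 mm; bystander, origin at the centre of its underside
- stapler: dark blue stapler, 36x150x66 mm; bystander, origin at the centre of its underside
- tape_roll: roll of brown tape lying flat, 104 mm across, 48 mm high; bystander, origin at the centre of its underside
Things that resemble listed ones, but are neither listed nor needed, are in the scene too. What is shaped like the part that bears cards_mid but purple or yellow is not meant.

How it is judged (in metres and radians):
On the way, in this order (a step that is already met when the one before it is completed fails the run):
1. the strap is swung over the cards to its stop, the lever still up (value of joint strap below 0.06 rad and value of joint lever below 0.5 rad), for 0.1 s.
2. the cam lever is pushed fully down and the foot presses on the cards (value of joint lever above 1 rad and value of joint strap below 0.08 rad and contact force between foot and cards above 2 N), for 0.2 s.
At the end, for the whole second after the job is handed in: The strap is within 0.08 rad of its stop, the lever beyond 1.0 rad (of 1.134), the foot presses on the cards with more than 2 N, the pack's centre is within 8 mm of the nest's middle, all at rest (all of step 2 and horizontal distance between cards_mid and nest below 0.008 m and linear speed of cards below 0.01 m/s and velocity of joint lever between -0.05 and 0.05 rad/s); the robot touches nothing.
It fails at once if the lever is pushed down while the strap is not yet over the cards (value of joint lever above 0.6 rad and value of joint strap above 0.15 rad).
It fails at once if the cards are lifted or shifted by more than 10 mm (distance of cards_mid from where it was at the start of the episode above 0.01 m).
It fails at once if the fingers or arm push on the cards (over 3 N) (contact force between any of the fingers, the arm and cards above 3 N).
It fails at once if a bystander is moved or lifted by more than 20 mm (distance of any of card_pack, note_pad, marker, glue_stick, weight, jog_block, stapler, tape_roll from where it was at the start of the episode above 0.02 m).
It also fails if it takes over 48 s, if anything falls off the work surface, if the arm or the gripper's body presses on something with over 40 N, if the wrist force passes 120 N, or if a joint passes its speed limit or range.

## Working session

There is one attempt and no reset: what is moved stays moved. The work goes in short steps, Python scripts to look and compute and a shell command to move; the robot and the scene stay as the last step left them, time stands still between calls to the robot, and variables do not carry over. Pictures are saved under pics/ and viewed, at most 10 in all, crops included, and the job is handed in when it is done.

```bash
mkdir -p pics
cat > h.py <<'E'
import numpy as np, cv2
from rig import env, get_image, job, spotter
def world(p,u,v,r=2,z=None):
    K=p["intrinsics"];n=cv2.undistortPoints(np.array([[[u,v]]],float),K,np.array(p["D"],float))[0,0]
    V=np.linalg.inv(p["view"]);c=V[:3,3];d=V[:3,:3]@np.array([n[0],-n[1],-1])
    if z is not None: return c+d*(z-c[2])/d[2]
    D=p["depth"][int(v)-r:int(v)+r+1,int(u)-r:int(u)+r+1];D=D[D>0]
    return c+d*np.median(D) if D.size else None
def pix(p,P):
    q=p["view"]@np.append(P,1);x=np.array([[q[0],-q[1],-q[2]]])
    return cv2.projectPoints(x,np.zeros(3),np.zeros(3),p["intrinsics"],np.array(p["D"],float))[0][0,0]
E
python3 - <<'E'
from h import *
np.set_printoptions(precision=3,suppress=True)
s=env.observe();print(s["position"],s["tool_rot"],env.pinch_z,s["time_s"])
for n in("top","scene"):
    p=get_image(n);cv2.imwrite(f"pics/{n}0.png",p["image"])
    for l in["clamp_jig","strap_side","lever_end","foot","cards_mid","glue_stick","stapler","tape_roll","jog_block","weight"]:
        print(n,l,[(np.round(b["xy"]),round(b["p"],2),world(p,*b["xy"])) for b in spotter.boxes_of(l,p)[:4]])
E
```

```text
[0.236 0.497 0.404] [[-0.904  0.428 -0.001]
 [ 0.428  0.904 -0.001]
 [ 0.    -0.001 -1.   ]] 0.1547 0.0
top clamp_jig [(array([258., 172.]), 0.97, array([ 0.557, -0.064,  0.012]))]
top strap_side [(array([256., 190.]), 0.8, array([ 0.486, -0.053,  0.071]))]
top lever_end [(array([245., 156.]), 0.69, array([ 0.586, -0.021,  0.144]))]
top foot [(array([108., 182.]), 0.56, array([0.537, 0.462, 0.002]))]
top cards_mid [(array([277., 169.]), 0.89, array([ 0.561, -0.127,  0.043])), (array([320., 173.]), 0.82, array([ 0.545, -0.275,  0.031])), (array([256., 237.]), 0.59, array([ 0.334, -0.05 ,  0.032]))]
top glue_stick [(array([171., 150.]), 0.64, array([0.624, 0.226, 0.085]))]
top stapler [(array([138., 227.]), 0.8, array([0.374, 0.335, 0.063])), (array([275., 168.]), 0.18, array([ 0.565, -0.122,  0.044]))]
top tape_roll [(array([113., 182.]), 0.77, array([ 0.535,  0.447, -0.001]))]
top jog_block [(array([380., 203.]), 0.68, array([ 0.435, -0.465,  0.05 ]))]
top weight []
scene clamp_jig [(array([263., 205.]), 0.54, array([ 0.475, -0.036,  0.057]))]
scene strap_side [(array([268., 205.]), 
[... 254 characters left out ...]
rds_mid [(array([274., 190.]), 0.65, array([ 0.536, -0.236,  0.027])), (array([298., 220.]), 0.51, array([ 0.312, -0.033,  0.029])), (array([312., 176.]), 0.16, array([ 0.427, -0.433,  0.045]))]
scene glue_stick [(array([194., 226.]), 0.48, array([0.616, 0.241, 0.057]))]
scene stapler [(array([229., 265.]), 0.79, array([0.369, 0.36 , 0.048])), (array([266., 206.]), 0.43, array([ 0.468, -0.042,  0.048]))]
scene tape_roll [(array([177., 267.]), 0.84, array([0.55 , 0.414, 0.005])), (array([258., 198.]), 0.29, array([ 0.54 , -0.101,  0.043]))]
scene jog_block [(array([311., 178.]), 0.75, array([ 0.432, -0.423,  0.038]))]
scene weight [(array([299., 185.]), 0.56, array([ 0.473, -0.377,  0.009]))]
```

Run:
```python
import cv2
a=cv2.imread("pics/top0.png")
cv2.imwrite("pics/top0c.png",cv2.resize(a[110:260,170:370],(800,600),interpolation=cv2.INTER_CUBIC))
```

```text
(no output)
```

View pics/top0c.png

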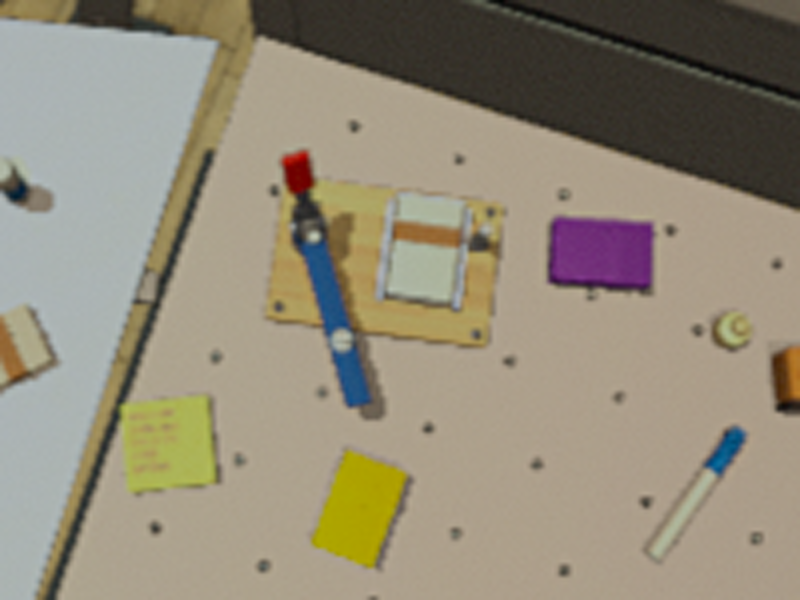

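View pics/scene0.png

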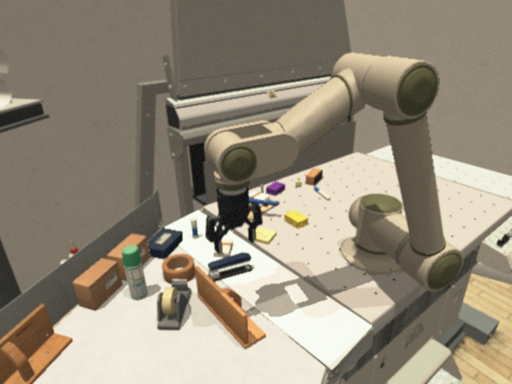

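The top crop shows the jig with white cards at about (277,169), the blue strap running from the pivot (248,169) to its tip (259,211), and the red lever end (244,153).

Possible mix-ups:
- **Cards:** the purple block (320,173), the yellow block (260,237) and the white banded pack (174,196, a bystander) resemble the pack in the jig.
- **Strap and lever:** the blue cap of the marker (352,222) and the blue stapler could be taken for the strap. No second lever shows.

I choose the jig holding the white pack.

```bash
cat >> h.py <<'E'
def jigfit(corn):  # corners world in order (+x,+y),(+x,-y),(-x,-y),(-x,+y)
    L=np.array([[65,97.5],[65,-97.5],[-65,-97.5],[-65,97.5]])/1000
    C=np.array(corn)[:,:2];c=C.mean(0);A=C-c
    th=np.arctan2((L[:,0]*A[:,1]-L[:,1]*A[:,0]).sum(),(L*A).sum())
    R=np.array([[np.cos(th),-np.sin(th)],[np.sin(th),np.cos(th)]])
    return c,th,R,C-(L@R.T+c)
E
python3 - <<'E'
from h import *
np.set_printoptions(precision=3,suppress=True)
p=get_image("top")
f=lambda u,v:(170+u/4,110+v/4)
c,th,R,e=jigfit([world(p,*f(*a),z=.012) for a in[(288,178),(503,205),(488,345),(267,318)]])
print(c,np.degrees(th),e)
pv=c+R@[.008,.07];st=c+R@[.025,-.077];print("pivot",pv,"stop",st)
tip=world(p,*f(358,403),z=.071);nut=world(p,*f(342,340),z=.085);print(tip,nut)
for t in(tip,nut):
    d=R.T@(t[:2]-pv);print("q",np.arctan2(-d[0],-d[1]),np.hypot(*d))
print("lever",world(p,*f(298,165)),world(p,*f(298,172)))
b=p["image"].astype(int)
for u,v in[(300,115),(300,125),(270,125),(240,115),(360,140),(220,150)]:print((u,v),world(p,u,v))
print(pix(p,np.append(pv,.088)))
E
```

```text
[ 0.546 -0.093] -8.694342332874331 [[-0.003 -0.002]
 [-0.002  0.003]
 [ 0.003  0.001]
 [ 0.002 -0.001]]
pivot [ 0.564 -0.025] stop [ 0.559 -0.173]
[ 0.417 -0.063  0.071] [ 0.468 -0.051  0.085]
q 1.1649206023844338 0.15196127956832461
q 1.1539786084857915 0.10015800558574361
lever [ 0.594 -0.019  0.163] [ 0.591 -0.019  0.154]
(300, 115) [ 0.698 -0.192  0.185]
(300, 125) [ 0.694 -0.203  0.103]
(270, 125) [ 0.727 -0.11   0.012]
(240, 115) [ 0.842  0.    -0.19 ]
(360, 140) [ 0.627 -0.384  0.143]
(220, 150) [ 0.865  0.138 -0.835]
[246.751 165.887]
```

```bash
cat >> h.py <<'E'
c=np.array([.546,-.093]);th=np.radians(-8.69)
R=np.array([[np.cos(th),-np.sin(th)],[np.sin(th),np.cos(th)]])
def J(x,y,z): return np.append(c+R@[x/1000,y/1000],z/1000)   # jig mm -> world
def W(q,r,off,z): # tip beside strap, off = mm from strap centre line on push side
    return J(8-r*np.sin(q)-off*np.cos(q),70-r*np.cos(q)+off*np.sin(q),z)
def rows(*T,tip=.173):
    s=env.observe();A=s["tool_rot"]
    for t in T: print(np.round(t,3),np.round(A.T@(t-[0,0,-tip]-s["position"])/.03,2))
E
python3 - <<'E'
from h import *
np.set_printoptions(suppress=True)
rows(W(1.155,125,50,160),W(1.155,125,50,58))
E
```

```text
[ 0.431 -0.009  0.16 ] [-13.11 -12.46   2.39]
[ 0.431 -0.009  0.058] [-13.11 -12.46   5.79]
```

```bash
python3 -m creep '0 0 0 -1.1 -1 0 0;0 0 0 -2.2 -2.1 0 0;0 0 0 -3.3 -3.1 0 0;0 0 0 -4.4 -4.2 0 0;0 0 0 -5.5 -5.2 0 0;0 0 0 -6.6 -6.2 0 0;0 0 0 -7.7 -7.3 0 0;0 0 0 -8.7 -8.3 0 0;0 0 0 -9.8 -9.3 0 0;0 0 0 -10.9 -10.4 .3 0;0 0 0 -12 -11.4 1 0;0 0 0 -13.1 -12.45 2 0' 40
python3 -m creep '0 0 0 0 0 0 0;0 0 0 0 0 0 0;0 0 0 0 0 0 0'
python3 - <<'E'
from h import *
np.set_printoptions(precision=3,suppress=True)
s=env.observe();print(s["position"],s["tool_rot"][:,0],s["ft_force"],s["grip_width"])
rows(W(1.155,125,50,160),W(1.155,125,50,58))
p=get_image("wrist");cv2.imwrite("pics/w1.png",p["image"])
t=s["position"]+[0,0,-.173];print(pix(p,t))
for l in["clamp_jig","strap_side","lever_end","cards_mid"]:
    print(l,[(np.round(b["xy"]),round(b["p"],2),world(p,*b["xy"])) for b in spotter.boxes_of(l,p)[:3]])
E
```

```text
time_s: 2.35
position: [0.4298, -0.0074, 0.3475]
tool_rot: [[-0.903, 0.429, 0.003], [0.429, 0.903, -0.001], [-0.003, 0.001, -1.0]]
ft_force: [1.4, -0.1, 0.2]
grip_width: -0.0001
gripper_force: 0.0
time_s: 2.65
position: [0.4291, -0.0046, 0.3479]
tool_rot: [[-0.904, 0.428, 0.001], [0.428, 0.904, -0.0], [-0.001, 0.0, -1.0]]
ft_force: [-0.4, -0.5, 0.1]
grip_width: -0.0001
gripper_force: 0.0
[ 0.429 -0.005  0.348] [-0.904  0.428 -0.001] [-0.395 -0.504  0.08 ] -5.192073363939521e-05
[ 0.431 -0.009  0.16 ] [-0.12 -0.12  0.5 ]
[ 0.431 -0.009  0.058] [-0.12 -0.12  3.9 ]
[252.803 264.338]
clamp_jig [(array([212., 265.]), 0.61, array([ 0.498, -0.086,  0.013]))]
strap_side [(array([211., 233.]), 0.79, array([ 0.444, -0.05 ,  0.072]))]
lever_end []
cards_mid [(array([203., 293.]), 0.69, array([ 0.514, -0.101,  0.034])), (array([ 66., 348.]), 0.67, array([ 0.521, -0.283,  0.018])), (array([143., 105.]), 0.66, array([ 0.33 , -0.059,  0.033]))]
```

View pics/w1.png

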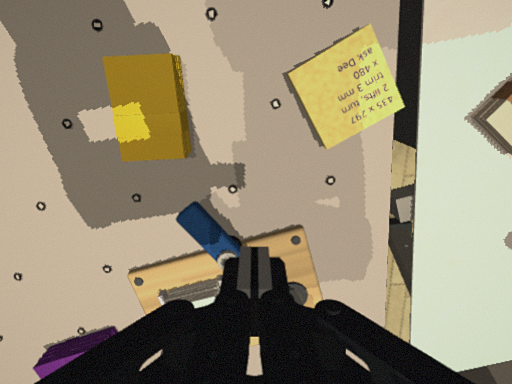

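The wrist view shows the shut fingertips at (255,248), the blue strap's tip at (187,212), and the two near board corners at (303,227) and (130,271). The note pad and the yellow block are clear of the path.

Run:
```python
from h import *
np.set_printoptions(precision=3,suppress=True)
p=get_image("wrist");s=env.observe()
a,b=world(p,303,227,z=.012),world(p,130,271,z=.012)
print("corners",a,b,"expected",J(-65,97.5,12),J(-65,-97.5,12))
d=world(p,187,211,z=.071)
print(d); dj=R.T@(d[:2]-J(8,70,0)[:2]);print(np.arctan2(-dj[0],-dj[1]),np.hypot(*dj))
for tip in(.165,.173,.186):
  print(tip,[pix(p,s["position"]+s["tool_rot"]@[x,y,tip]) for x in(-.011,.011) for y in(-.0145,.0145)])
for v in(250,254,260,270):print(v,world(p,248,v,1),world(p,262,v,1))
```

```text
corners [0.5   0.018 0.012] [ 0.468 -0.168  0.012] expected [0.496 0.013 0.012] [ 0.467 -0.18   0.012]
[ 0.418 -0.058  0.071]
1.1940916481660298 0.14986953222695143
0.165 [array([222.537, 293.41 ]), array([282.736, 293.442]), array([221.103, 252.779]), array([284.07 , 252.811])]
0.173 [array([223.981, 283.754]), array([281.436, 283.785]), array([222.675, 244.64 ]), array([282.653, 244.67 ])]
0.186 [array([226.065, 269.817]), array([279.56 , 269.845]), array([224.932, 232.947]), array([280.617, 232.974])]
250 [ 0.417 -0.001  0.183] [0.42  0.004 0.182]
254 [ 0.417 -0.001  0.186] [0.42  0.004 0.187]
260 [ 0.417 -0.001  0.192] [0.42  0.004 0.192]
270 [ 0.417 -0.001  0.2  ] [0.42  0.004 0.2  ]
```

```bash
python3 -m creep '0 0 0 0 0 1 0;0 0 0 -.1 -.1 2 0;0 0 0 -.1 -.1 3 0;0 0 0 -.1 -.1 3.6 0;0 0 0 -.1 -.1 3.85 0;0 0 0 -.1 -.1 3.85 0;0 0 0 -.1 -.1 3.85 0'
python3 - <<'E'
from h import *
np.set_printoptions(precision=3,suppress=True)
s=env.observe();print(s["position"],s["ft_force"])
rows(*[W(q,122,o,60) for q,o in((1.0,25),(.85,25),(.7,24),(.55,24),(.4,23),(.3,23),(.2,22),(.15,22),(.1,22),(.05,22),(0,22))])
p=get_image("wrist");cv2.imwrite("pics/w2.png",p["image"])
E
```

```text
time_s: 3.65
position: [0.431, -0.0093, 0.2325]
tool_rot: [[-0.904, 0.428, 0.001], [0.428, 0.904, -0.0], [-0.001, 0.0, -1.0]]
ft_force: [0.5, 0.3, 0.0]
grip_width: 0.0
gripper_force: 0.0
[ 0.431 -0.009  0.233] [0.536 0.251 0.004]
[ 0.443 -0.052  0.06 ] [-0.96 -1.11 -0.01]
[ 0.448 -0.07   0.06 ] [-1.38 -1.57 -0.01]
[ 0.457 -0.087  0.06 ] [-1.89 -1.98 -0.01]
[ 0.467 -0.103  0.06 ] [-2.43 -2.29 -0.01]
[ 0.481 -0.117  0.06 ] [-3.04 -2.53 -0.01]
[ 0.491 -0.125  0.06 ] [-3.44 -2.63 -0.01]
[ 0.502 -0.132  0.06 ] [-3.88 -2.69 -0.01]
[ 0.507 -0.135  0.06 ] [-4.09 -2.7  -0.01]
[ 0.513 -0.138  0.06 ] [-4.3  -2.7  -0.01]
[ 0.518 -0.14   0.06 ] [-4.5  -2.69 -0.01]
[ 0.524 -0.142  0.06 ] [-4.71 -2.68 -0.01]
```

View pics/w2.png

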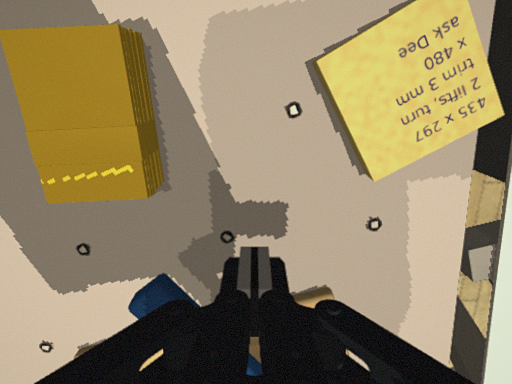

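The wrist view shows the fingertips at (255,250), low and beside the strap (its end at 165,300), on the push side.

```bash
python3 -m creep '0 0 0 -.5 -.6 0 0;0 0 0 -.95 -1.1 0 0;0 0 0 -1.4 -1.55 0 0;0 0 0 -1.9 -2 0 0;0 0 0 -2.15 -2.15 0 0;0 0 0 -2.45 -2.3 0 0;0 0 0 -2.75 -2.4 0 0;0 0 0 -3.05 -2.5 0 0;0 0 0 -3.25 -2.6 0 0;0 0 0 -3.45 -2.65 0 0;0 0 0 -3.45 -2.65 0 0'
python3 - <<'E'
from h import *
np.set_printoptions(precision=3,suppress=True)
s=env.observe();print(s["position"],s["ft_force"],s["wrist_torque"])
rows(*[W(q,122,o,60) for q,o in((.2,22),(.15,22),(.1,22),(.05,22),(0,22))])
p=get_image("top");cv2.imwrite("pics/t2.png",cv2.resize(p["image"][130:230,200:333],(800,600),interpolation=cv2.INTER_CUBIC))
E
```

```text
time_s: 4.8
position: [0.4907, -0.1259, 0.2317]
tool_rot: [[-0.904, 0.429, 0.0], [0.429, 0.904, -0.0], [-0.001, -0.0, -1.0]]
ft_force: [-0.3, 0.4, 0.5]
grip_width: -0.0001
gripper_force: 0.0
[ 0.491 -0.126  0.232] [-0.34   0.413  0.529] [-0.026 -0.002 -0.01 ]
[ 0.502 -0.132  0.06 ] [-0.42 -0.03 -0.04]
[ 0.507 -0.135  0.06 ] [-0.63 -0.04 -0.04]
[ 0.513 -0.138  0.06 ] [-0.83 -0.04 -0.04]
[ 0.518 -0.14   0.06 ] [-1.04 -0.03 -0.04]
[ 0.524 -0.142  0.06 ] [-1.25 -0.01 -0.04]
```

View pics/t2.png

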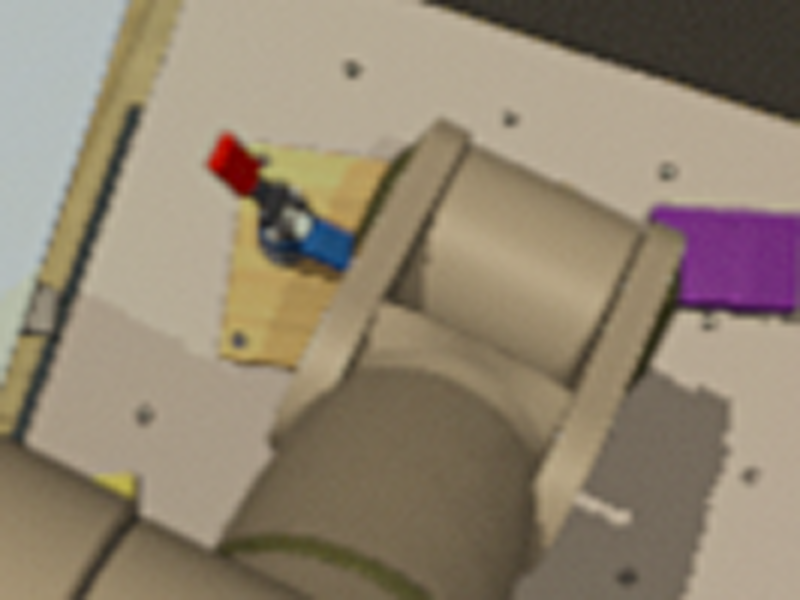

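The top view shows the strap swung part way, about 30° short of closed (visible at (255,170)), with the lever still up at (238,157). I'll continue to the stop, watching the force.

```bash
python3 -m creep '0 0 0 -.2 0 0 0;0 0 0 -.4 0 0 0;0 0 0 -.6 0 0 0;0 0 0 -.8 0 0 0;0 0 0 -.95 0 0 0;0 0 0 -1.1 0 0 0;0 0 0 -1.1 0 0 0'
python3 -m creep '0 0 0 -.07 0 0 0;0 0 0 -.13 0 0 0;0 0 0 -.13 0 0 0'
python3 -m creep '0 0 0 -.07 0 0 0;0 0 0 -.13 0 0 0;0 0 0 -.13 0 0 0'
```

```text
time_s: 5.55
position: [0.5205, -0.1399, 0.2317]
tool_rot: [[-0.904, 0.428, 0.001], [0.428, 0.904, -0.0], [-0.001, -0.0, -1.0]]
ft_force: [-0.0, -0.2, -0.4]
grip_width: 0.0001
gripper_force: 0.0
time_s: 5.85
position: [0.5237, -0.1414, 0.2318]
tool_rot: [[-0.904, 0.428, 0.0], [0.428, 0.904, -0.0], [-0.0, -0.0, -1.0]]
ft_force: [-1.1, 1.0, -0.1]
grip_width: -0.0001
gripper_force: 0.1
time_s: 6.15
position: [0.5271, -0.143, 0.2316]
tool_rot: [[-0.904, 0.428, -0.001], [0.428, 0.904, 0.0], [0.001, 0.0, -1.0]]
ft_force: [-0.5, 0.7, 0.3]
grip_width: 0.0001
gripper_force: 0.6
```

```bash
python3 -m creep '0 0 0 -.06 .02 0 0;0 0 0 -.12 .04 0 0;0 0 0 -.12 .04 0 0'
python3 -m creep '0 0 0 -.06 .02 0 0;0 0 0 -.12 .04 0 0;0 0 0 -.12 .04 0 0'
python3 - <<'E'
from h import *
np.set_printoptions(precision=3,suppress=True)
print(R.T@(env.observe()["position"][:2]-c))
p=get_image("wrist");cv2.imwrite("pics/w3.png",p["image"])
E
```

```text
time_s: 6.45
position: [0.5302, -0.1434, 0.2313]
tool_rot: [[-0.904, 0.428, -0.004], [0.428, 0.904, 0.001], [0.004, -0.001, -1.0]]
ft_force: [-6.7, 0.2, 1.7]
grip_width: -0.0001
gripper_force: 3.7
time_s: 6.75
position: [0.5331, -0.1439, 0.2309]
tool_rot: [[-0.904, 0.428, -0.008], [0.428, 0.904, 0.001], [0.008, -0.002, -1.0]]
ft_force: [-13.6, -1.4, 3.0]
grip_width: -0.0
gripper_force: 6.7
[-0.005 -0.052]
```

View pics/w3.png

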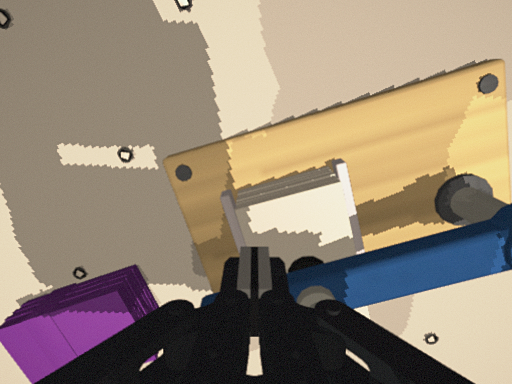

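Force has risen to about 14 N: the strap is at its stop, and the wrist view shows it parallel to the board edge, over the cards. Now back off and rise.

```bash
python3 -m creep '0 0 0 .5 -.1 0 0;0 0 0 1.2 -.3 0 0;0 0 0 1.2 -.3 -1 0;0 0 0 2.2 -.3 -2.4 0;0 0 0 3.2 -.3 -3.8 0;0 0 0 4.4 -.3 -5 0;0 0 0 5.6 -.3 -5 0;0 0 0 6.6 -.3 -5 0;0 0 0 6.6 -.3 -5 0;0 0 0 6.6 -.3 -5 0'
python3 - <<'E'
from h import *
p=get_image("top");cv2.imwrite("pics/t3.png",cv2.resize(p["image"][130:220,220:340],(800,600),interpolation=cv2.INTER_CUBIC))
for l in["strap_side","lever_end","cards_mid"]:
    print(l,[(np.round(b["xy"],1),round(b["p"],2),np.round(world(p,*b["xy"]),3)) for b in spotter.boxes_of(l,p)[:2]])
E
```

```text
time_s: 7.8
position: [0.3521, -0.0673, 0.3823]
tool_rot: [[-0.903, 0.429, 0.002], [0.429, 0.903, -0.001], [-0.002, -0.0, -1.0]]
ft_force: [0.9, -0.3, -0.3]
grip_width: 0.0003
gripper_force: 0.0
strap_side [(array([273.2, 170.3]), 0.63, array([ 0.551, -0.112,  0.071]))]
lever_end [(array([243. , 162.1]), 0.51, array([ 0.569, -0.013,  0.124]))]
cards_mid [(array([319.3, 173.9]), 0.73, array([ 0.543, -0.273,  0.031])), (array([277. , 173.9]), 0.66, array([ 0.539, -0.124,  0.069]))]
```

View pics/t3.png

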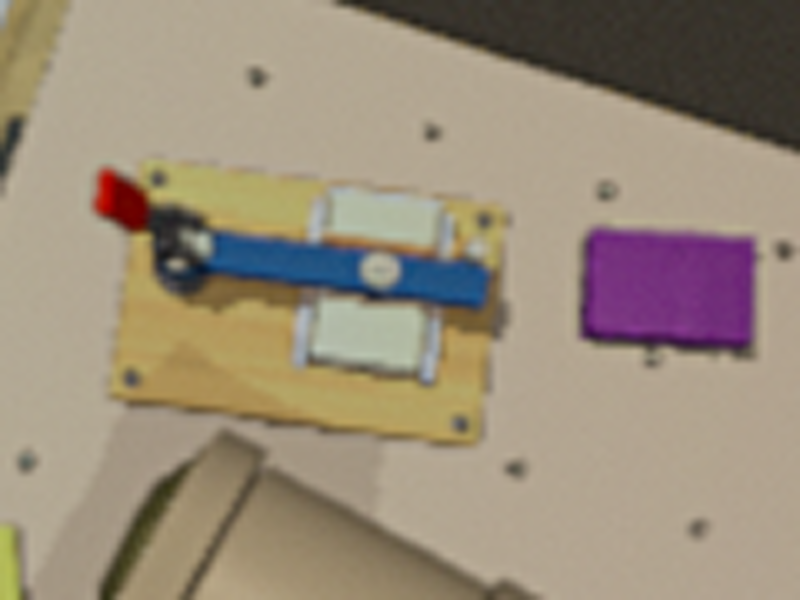

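The top view shows the strap closed, its tip at (293,172) against the stop post (291,167), and the lever up with its red end at (238,159).

Run:
```python
from h import *
np.set_printoptions(precision=4,suppress=True)
p=get_image("top");f=lambda u,v:(220+u/6.667,130+v/6.667)
C,t,Q,e=jigfit([world(p,*f(*a),z=.012) for a in[(145,160),(508,207),(480,442),(110,402)]])
print(C,np.degrees(t),e)
n=world(p,*f(380,270),z=.085)[:2];tp=world(p,*f(489,286),z=.071)[:2]
print("nut",Q.T@(n-C),"exp .008,-.030; tip",Q.T@(tp-C),"exp .008,-.085", np.degrees(np.arctan2(*(n-tp)[::-1]))-90)
B,G,Rr=[p["image"][...,i].astype(int) for i in range(3)]
m=((Rr>110)&(G<60)&(B<60));m[:140]=0;m[180:]=0;m[:,:225]=0;m[:,260:]=0
v,u=np.nonzero(m);P=np.array([world(p,a,b,0) for a,b in zip(u,v) if p["depth"][b,a]>0])
print(len(P),P.mean(0),P.min(0),P.max(0),"jig",Q.T@(P.mean(0)[:2]-C))
P=P[P[:,2]>.1];L=(P[:,:2]-C)@Q;z=P[:,2]-.088;h=L[:,1]-.07
print(np.c_[L[:,0]*1e3,h*1e3,z*1e3][::6])
```

```text
[ 0.5458 -0.0926] -8.55134069236646 [[-0.0006 -0.0018]
 [-0.0016  0.0008]
 [ 0.0028  0.0012]
 [-0.0006 -0.0002]]
nut [ 0.006  -0.0304] exp .008,-.030; tip [ 0.0076 -0.0859] exp .008,-.085 -6.849555835092261
16 [0.572  0.0069 0.1664] [ 0.5624 -0.0075  0.1431] [0.5794 0.0104 0.1706] jig [0.0112 0.1023]
[[17.9353 36.7509 77.6437]
 [11.4556 35.8506 78.6875]
 [ 4.6929 34.8544 81.0768]]
```

Run:
```python
from h import *
rows(J(8,74,205),J(8,74,172))
```

```text
[ 0.565 -0.021  0.205] [-5.73  4.44  0.12]
[ 0.565 -0.021  0.172] [-5.73  4.44  1.22]
```

```bash
python3 -m creep '0 0 -.7 -1 .8 0 0;0 0 -1.4 -2 1.6 0 0;0 0 -2.1 -3 2.3 0 0;0 0 -2.1 -4 3.1 0 0;0 0 -2.1 -5 3.9 0 0;0 0 -2.1 -5.73 4.44 0 0;0 0 -2.1 -5.73 4.44 0 0;0 0 -2.1 -5.73 4.44 0 0'
python3 - <<'E'
from h import *
s=env.observe();print(np.degrees(np.arctan2(*s["tool_rot"][1::-1,1])),s["ft_force"])
T=[J(8,74,165)]
for a in np.radians([65,55,45,35,25,15,7,0,-6]): T.append(J(8,70+74*np.cos(a)-7*np.sin(a)-7.5,88+74*np.sin(a)+7*np.cos(a)))
rows(*T)
p=get_image("wrist");cv2.imwrite("pics/w4.png",p["image"])
E
```

```text
time_s: 8.85
position: [0.5646, -0.0205, 0.3808]
tool_rot: [[-0.989, 0.149, -0.002], [0.149, 0.989, 0.0], [0.002, 0.0, -1.0]]
ft_force: [-0.5, 0.8, -0.7]
grip_width: 0.0001
gripper_force: 0.0
81.45532056306115 [-0.54113574  0.8049223  -0.67183549]
[ 0.565 -0.021  0.165] [-0.02 -0.02  1.43]
[ 0.567 -0.008  0.158] [-0.02  0.43  1.66]
[0.569 0.004 0.153] [-0.02  0.82  1.84]
[0.571 0.014 0.145] [-0.03  1.18  2.08]
[0.572 0.024 0.136] [-0.03  1.49  2.39]
[0.573 0.031 0.126] [-0.03  1.74  2.74]
[0.574 0.036 0.114] [-0.03  1.92  3.13]
[0.574 0.039 0.104] [-0.03  2.02  3.46]
[0.575 0.041 0.095] [-0.03  2.07  3.76]
[0.575 0.041 0.087] [-0.03  2.08  4.02]
```

View pics/w4.png

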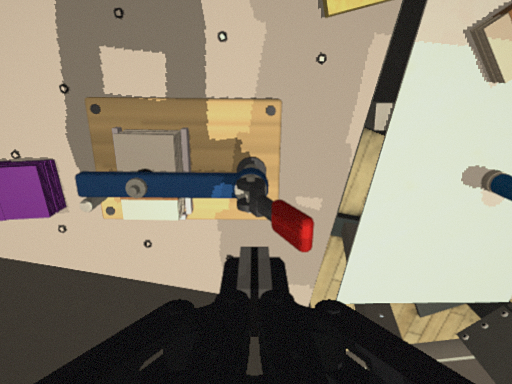

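The wrist view shows the strap closed against its post, and the red lever end at (292,225), ahead of the shut fingertips at (255,250).

Run:
```python
from h import *
p=get_image("wrist")
for h,z in((27,163),(37,80+88),(20,140)): print(pix(p,J(8,70+h,z)))
print(pix(p,J(8,70,88)),pix(p,J(8,70,71)),pix(p,J(8,-30,85)))
print(world(p,292,225,3),R.T@(world(p,292,225,3)[:2]-c))
```

```text
[288.88499539 228.33238897]
[306.10298699 231.81836931]
[275.42608368 214.31542468]
[247.82248821 190.73437906] [248.16834305 184.75590618] [129.61811385 189.36376965]
[0.56783988 0.00400947 0.16030222] [0.00693217 0.09919557]
```

```bash
python3 -m creep '0 0 0 0 0 .8 0;0 0 0 0 0 1.5 0;0 0 0 0 .2 1.6 0;0 0 0 0 .45 1.7 0;0 0 0 0 .65 1.8 0;0 0 0 0 .82 1.9 0;0 0 0 0 1 2 0;0 0 0 0 1.18 2.12 0;0 0 0 0 1.35 2.27 0;0 0 0 0 1.5 2.45 0;0 0 0 0 1.5 2.45 0'
python3 -m creep '0 0 0 0 .13 .18 0;0 0 0 0 .25 .36 0;0 0 0 0 .35 .56 0;0 0 0 0 .43 .76 0;0 0 0 0 .48 .92 0;0 0 0 0 .52 1.1 0;0 0 0 0 .55 1.25 0;0 0 0 0 .55 1.35 0;0 0 0 0 .55 1.35 0'
```

```text
time_s: 10.05
position: [0.571, 0.0246, 0.3074]
tool_rot: [[-0.989, 0.148, -0.001], [0.148, 0.989, 0.0], [0.001, 0.0, -1.0]]
ft_force: [-0.2, -0.5, 0.5]
grip_width: -0.0002
gripper_force: 0.0
time_s: 10.95
position: [0.5734, 0.0405, 0.2678]
tool_rot: [[-0.989, 0.149, 0.0], [0.149, 0.989, 0.0], [-0.0, 0.001, -1.0]]
ft_force: [0.1, 3.9, 5.1]
grip_width: 0.0
gripper_force: 2.5
```

```bash
python3 -m creep '0 0 0 0 0 .1 0;0 0 0 0 0 .2 0;0 0 0 0 0 .3 0;0 0 0 0 0 .3 0'
python3 - <<'E'
from h import *
p=get_image("wrist");cv2.imwrite("pics/w5.png",p["image"])
E
```

```text
time_s: 11.35
position: [0.5747, 0.0409, 0.2648]
tool_rot: [[-0.989, 0.149, 0.013], [0.149, 0.989, -0.0], [-0.013, 0.002, -1.0]]
ft_force: [-3.7, 7.2, 42.6]
grip_width: -0.0004
gripper_force: 21.6
```

View pics/w5.png

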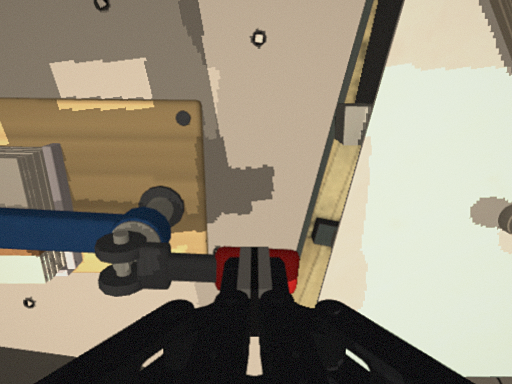

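Force is 43 N against the hard stop, and the wrist view shows the lever level under the fingertips (255,265). Now lift straight up and retreat.

```bash
python3 -m creep '0 0 0 0 0 -.4 0;0 0 0 0 0 -1.2 0;0 0 0 0 0 -2.5 0;0 0 0 0 0 -4 0;0 0 0 1.3 0 -4.5 0;0 0 0 2.6 0 -4.5 0;0 0 0 4 0 -4.5 0;0 0 0 5.2 0 -4.5 0;0 0 0 6.4 0 -4.5 0;0 0 0 6.4 0 -4.5 0;0 0 0 6.4 0 -4.5 0'
python3 - <<'E'
from h import *
np.set_printoptions(precision=3,suppress=True)
p=get_image("top");cv2.imwrite("pics/t5.png",cv2.resize(p["image"][130:220,220:340],(800,600),interpolation=cv2.INTER_CUBIC))
B,G,Rr=[p["image"][...,i].astype(int) for i in range(3)]
m=((Rr>110)&(G<60)&(B<60));m[:140]=0;m[180:]=0;m[:,:220]=0;m[:,260:]=0
v,u=np.nonzero(m);P=np.array([world(p,a,b,0) for a,b in zip(u,v)])
print(len(P),np.median(P,0),P.min(0),P.max(0),R.T@(np.median(P,0)[:2]-c))
print(pix(p,J(8,70+67,93)),pix(p,J(8,-85,65)),env.observe()["ft_force"])
E
```

```text
time_s: 12.5
position: [0.3834, 0.0688, 0.3938]
tool_rot: [[-0.989, 0.149, 0.0], [0.149, 0.989, -0.001], [-0.001, -0.0, -1.0]]
ft_force: [-0.1, 0.1, 0.7]
grip_width: 0.0002
gripper_force: 0.0
67 [0.579 0.04  0.095] [0.568 0.023 0.089] [0.591 0.059 0.1  ] [0.012 0.136]
[226.529 162.975] [292.982 173.083] [0.409 0.502 0.081]
```

View pics/t5.png

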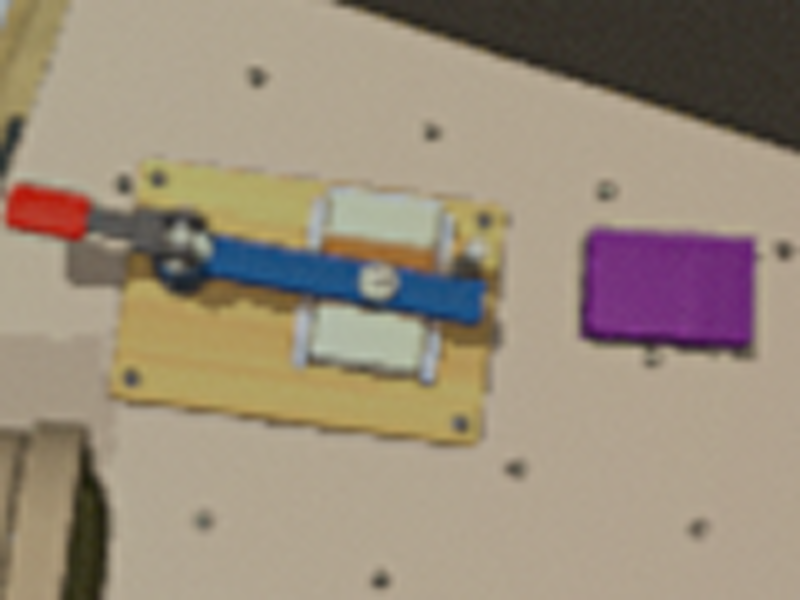

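The top view shows the lever level at (226,162), but the strap tip has moved to (293,175.7), so I'm checking the strap angle.

Run:
```python
from h import *
np.set_printoptions(precision=4,suppress=True)
p=get_image("top")
B,G,Rr=[p["image"][...,i].astype(int) for i in range(3)]
m=(B>90)&(Rr<60)&(B-Rr>60);m[:150]=0;m[185:]=0;m[:,:250]=0;m[:,300:]=0
v,u=np.nonzero(m);P=np.array([world(p,a,b,z=.065) for a,b in zip(u,v)])
L=((P[:,:2]-c)@R)*1e3
k=np.polyfit(L[:,1],L[:,0],1);print(len(P),"slope->q",np.arctan(k[0]),"x at pivot",np.polyval(k,70),"x at tip",np.polyval(k,-85))
o=cv2.imread("pics/t3.png");o=cv2.resize(o,(120,90),interpolation=cv2.INTER_AREA).astype(int)
m=(o[...,0]>90)&(o[...,2]<60)&(o[...,0]-o[...,2]>60);m[:,:30]=0;m[:,80:]=0
v,u=np.nonzero(m);P=np.array([world(p,a+220,b+130,z=.071) for a,b in zip(u,v)]);L=((P[:,:2]-c)@R)*1e3
k=np.polyfit(L[:,1],L[:,0],1);print("before",len(P),np.arctan(k[0]),np.polyval(k,70),np.polyval(k,-85))
```

```text
188 slope->q 0.05183024664865498 x at pivot 8.33182106507818 x at tip 0.29093126434404937
before 184 0.002048690041817977 8.286064579993704 7.968517179249126
```

Strap angle is about 0.05 rad, within the 0.08 limit, and it read 0.002 before the press, so step 1 was met. The lever's red face is at z = 95 mm, which is level, and the cards have not moved. The hand is clear, and pushing again under the foot's load would risk dragging the cards, so I'm handing in.

```bash
python3 -c "
from rig import job
print(job.close_job())"
```

```text
the job is handed in; nothing more can be done
None
```

I swung the strap to its stop, then pressed the lever fully down, and handed the job in with the hand clear; no verdict was returned. The press moved the strap back to about 0.05 rad (limit 0.08), and I did not measure the foot's force on the cards directly.

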